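# Third hand for screwing a tube rack together

### The arm

A 6-joint arm with a two-finger parallel gripper is mounted at the origin on the work surface. World frame = base frame: x ahead of the robot, y to its left, z up, the work surface at z = 0. Lengths are in m, angles in rad, forces in N, time in s.
With the tool pointing down it reaches from about 0.325 to 0.85 m from the base axis. Payload 15.5 kg.
Tool frame: the origin (TCP) lies on the centre line of the jaws, within the pads' length; the fingertips stand 14 mm ahead of it and the grasp point (between the pads) lies 5 mm behind it; z points along the fingers, y is the line along which they close (so a half turn about z gives the same grasp; the last joint's range is limited). The gripper opens to 91 mm and grips with 3 to 60 N. Pads are 32 mm wide; open, the fingers measure 118 mm over their backs; the gripper's body (76 mm by 178 mm) begins 60 mm behind the grasp point.
Start: joints at [1.192, 0.494, 1.345, -0, 1.302, -0.096], TCP at [0.175, 0.6, 0.228] pointing down, gripper open.
Joint ranges: [-2.91, 2.91], [-0.82, 2.16], [0.22, 2.67], [-1.22, 4.37], [0.12, 2.79], [-3.08, 3.08]. Speed limits (rad/s): [1.89, 1.89, 2.57, 3.01, 3.01, 3.01].

### API

Orientations are given as a unit quaternion [x, y, z, w].
In Python, from cell import observe, grab_frame, finish_job, cut_out, landmark_of gives the robot as it stands. The module is installed in compiled form; this text tells all that it offers.
- The arm moves only by the tool arm_command, never from a script. Its argument "targets" is a list of rows, each a list of 6 numbers: the shift along the tool's x, y, z in cm, then the turn, a rotation vector about the tool's x, y, z in degrees. In form: [[x, y, z, ax, ay, az], ...]. A call has 1 to 12 rows; each row shifts and turns the commanded pose from where the row before left it, along the tool's axes as they then stand; what a row does not reach is not made up. A row lasts 1/10 s, in which the tool goes at most 50 mm and 8.59 degrees, less where a joint would pass 70% of its speed; a pose out of reach is approached as far as the arm can. A call is refused whole if a number of a shift passes 5 or a number of a turn 8.59, either way. A call with a gripper value outside its range is refused whole. "hand" is the opening, from -1 (shut) to 1 (fully open), set as the call begins (left out, the last holds). The fingers move at their own pace and stop on an object; "squeeze" is the grip in N (left out, the last holds). Time passes only in rows, so rows that do not move let the fingers close. It gives the time, the measured TCP pose, the force, the opening and the grip force at its end, in the units of the state.
- observe(): the state, without advancing time (a new reading comes with each control period).
- grab_frame(name): name is "scene" or "top" or "wrist"; returns a dict with "image" (480x640x3 uint8, blue, green, red), "camera_matrix" (3x3 intrinsics, pixels), "view" (4x4, takes a point from world to camera coordinates). Camera axes: x right, y down, z forward; pixel columns grow to the right and rows downward; lengths in m; the calibration is good to about 2 mm. The wrist camera is an equidistant fisheye: a pixel r from the principal point sees the ray r / f radians off the axis. A picture is of the moment at which its call begins. There is no depth.
- finish_job(): hands the job in; it is judged then, once.
Trained networks look in a picture, given as the dict that the camera call returned (one of the last four; its "shot" number tells which), for a name from the list of things; names that differ only in an ending like _2 or _b are one class to them, and where a whole thing is asked for, a point or a joint stands for the part that bears it (a point fixed in the world has none). Each returns a list of dicts, best first, with "score" (0 to 1); they miss things now and then, are a little off and sometimes report something else, mostly with a low value. They report only what shows in the picture. A call takes as long as a camera call.
- cut_out(picture, thing): "mask" (480x640 bool, what is visible of it) and "xy" ([column, row] in pixels, amid what is visible of it).
- landmark_of(picture, thing): "xy" ([column, row] in pixels: a listed point, or the origin of a listed thing).
The state is a dict: "time_s": time; "joint_positions": joint angles; "joint_velocities": joint speeds; "joint_efforts": joint torques, N m; "ee_pos": TCP position; "eef_rot": TCP orientation; "contact_force": force on the tool from outside, world axes, zero at the start; "wrist_torque": the same for the moment, N m; "finger_gap": finger opening in m; "finger_force": force on a finger pad.
Only numpy, scipy, OpenCV 4.12 (cv2) and the standard library are available. Lean on these libraries where they do the work, as an engineer would, in place of code of your own. Each camera call takes 0.05 s, during which the arm holds its last target. There are 200 camera calls.

### The job

Someone is about to screw the small plywood tube rack to the sprung front plate of the screwing jig on this desk. First clear the two crumpled paper balls in front of the plate into the open waste bin; then bring the rack, standing on the desk with its closed back towards the plate, squarely against the middle of the plate and press it there with a steady force of about 10 newtons (6 to 15 will do, never over 30) for at least two seconds. Finish while still holding it pressed like that, and leave the carton, bottle and jar where they stand.

Things in the scene. Friction and masses are not known exactly. Their poses are not given: they have to be found in the camera images.
- rack: Loose plywood tube rack, 80 mm deep (x) x 56 wide (y) x 50 high, about 0.25 kg, upright on the desk. Closed cheeks at y = +-28 mm (flat, good to grip across), closed back board at x = +40, open front at x = -40, top board with six dark holes. Origin: centre of the underside; z up. Starts on the robot's side of the jig, its back roughly towards the plate (within 0.7 rad).
- rack_back (a point): Middle of the lower edge of the rack's closed back face (40 mm along the rack's x from its origin, at its underside). Axes as the rack's.
- jig: Screwing jig, fixed: aluminium front plate 110 mm wide (y), 8 thick, 2 to 60 mm above the desk, on two sprung rods before a dark steel rear block (120 wide, 57 high, front at x = +59 mm; foot to x = +130). Origin: at desk level under the middle of the front face of the unpressed plate. +x is the pressing direction, away from the robot (yaw up to 0.25 rad).
- plate_face (a point): Point at desk level (z = 0) under the middle of the plate's front face; moves with the plate. Its +x is the pressing direction (into the plate), y along the plate.
- backplate (a joint): How far the sprung plate is pushed in, m: 0 unpressed, stop at 0.042. The springs push back with 0.8 N per mm (about 10 N at 12.5 mm). On top of that the tool feels the rack's own drag on the desk.
- paper_a (a point): Centre of one crumpled white paper ball, about 40 mm across and 31 mm high, 15 mm above its underside; stiff, about 12 g, loose. It starts on the desk 45 to 65 mm in front of the plate and 40 to 60 mm to the jig's +y side.
- paper_b (a point): Centre of the other paper ball, alike; it starts 45 to 65 mm in front of the plate, 40 to 60 mm to the jig's -y side.
- bin: Open grey waste bin, fixed, 150 x 150 mm outside, 70 mm high, walls and floor 4 mm. Origin: centre of its underside, z up. It stands left or right of the jig; the carton stands on the other side.
- carton: Bystander: closed cardboard carton 120 x 130 x 65 mm high. Origin: centre of its underside. Leave alone.
- bottle: Bystander: clear bottle, 66 mm diameter, 170 mm high, left of the jig. Origin: centre of its underside. Leave alone.
- jar: Bystander: white jar, 50 mm diameter, 85 mm high, right of the jig. Origin: centre of its underside. Leave alone.

How it is judged:
By the outcome, as a careful person would: the job done as asked, in the order asked, and still so for the second after the job is handed in, while the arm keeps its last pose, push and grip.
It also fails if it takes over 72 s, if anything falls off the work surface, if the arm or the gripper's body presses on something with over 40 N, if the wrist force passes 120 N, or if a joint passes its speed limit or range.

## Working session

There is one attempt and no reset: what is moved stays moved. The work goes in short steps, Python scripts to look and compute and a tool call to move; the robot and the scene stay as the last step left them, time stands still between calls to the robot, and variables do not carry over. Pictures are saved under pics/ and viewed, at most 10 in all, crops included, and the job is handed in when it is done.

Besides the shell and the picture viewer there is one more tool, called after "Emit:" as name([rows], argument=value, ...), one row to a line, values as JSON. arm_command: Moves the arm, as the interface text tells. Its arguments: {"type":"object","properties":{"targets":{"type":"array","items":{"type":"array","items":{"type":"number"}}},"hand":{"type":"number"},"squeeze":{"type":"number"}},"required":["targets"]}

```bash
mkdir -p pics
cat > h.py <<'E'
import numpy as np, cv2
from cell import *
from scipy.spatial.transform import Rotation as R
def ray(f,xy):
    K=f["camera_matrix"];V=f["view"];d=np.linalg.inv(K)@[xy[0],xy[1],1]
    Rm=V[:3,:3];o=-Rm.T@V[:3,3];return o,Rm.T@d
def at(f,xy,z):
    o,d=ray(f,xy);return (o+d*(z-o[2])/d[2])
E
python3 - <<'E'
from h import *
o=observe();print({k:np.round(v,3) for k,v in o.items()}, R.from_quat(o["eef_rot"]).as_matrix().round(2).tolist())
for n in("top","scene"):
    f=grab_frame(n);cv2.imwrite(f"pics/{n}0.png",f["image"]);print(n,(-f["view"][:3,:3].T@f["view"][:3,3]).round(3))
    for t,z in(("rack",0),("rack_back",0),("jig",0),("plate_face",0),("paper_a",.015),("bin",0),("carton",0),("bottle",0),("jar",0)):
        for l in landmark_of(f,t)[:3]: print(t,round(l["score"],2),np.round(l["xy"]),at(f,l["xy"],z)[:2].round(3))
E
```

```text
{'time_s': np.float64(0.0), 'joint_positions': array([ 1.191,  0.494,  1.346,  0.   ,  1.303, -0.095]), 'joint_velocities': array([ 0.002, -0.002,  0.002, -0.001,  0.   , -0.001]), 'joint_efforts': array([ 2.0000e-03, -8.7880e+01, -3.8186e+01,  7.1000e-02,  5.3000e-02,
       -0.0000e+00]), 'ee_pos': array([0.175, 0.6  , 0.227]), 'eef_rot': array([ 0.141,  0.99 , -0.001, -0.   ]), 'contact_force': array([0.275, 0.209, 0.619]), 'wrist_torque': array([-0.083, -0.024,  0.051]), 'finger_force': np.float64(0.0), 'finger_gap': np.float64(0.091)} [[-0.96, 0.28, -0.0], [0.28, 0.96, -0.0], [0.0, -0.0, -1.0]]
top [ 0.524 -0.008  1.082]
rack 0.89 [356. 322.] [ 0.438 -0.059]
rack 0.48 [136. 281.] [0.526 0.349]
jig 0.9 [370. 218.] [ 0.633 -0.091]
plate_face 0.73 [370. 223.] [ 0.623 -0.092]
paper_a 0.89 [349. 248.] [ 0.575 -0.05 ]
paper_a 0.79 [406. 243.] [ 0.582 -0.155]
bin 0.63 [497. 277.] [ 0.515 -0.325]
bin 0.36 [355. 304.] [ 0.473 -0.058]
carton 0.84 [138. 278.] [0.532 0.345]
bottle 0.72 [143. 178.] [0.72  0.335]
bottle 0.61 [350. 252.] [ 0.569 -0.052]
jar 0.75 [505. 179.] [ 0.699 -0.35 ]
scene [1.128 0.211 1.106]
rack 0.76 [306. 172.] [ 0.434 -0.052]
rack_back 0.89 [295. 184.] [ 0.47  -0.062]
jig 0.87 [255. 241.] [ 0.624 -0.088]
plate_face 0.72 [256. 238.] [ 0.617 -0.09 ]
paper_a 0.81 [284. 222.] [ 0.571 -0.047]
paper_a 0.75 [237. 209.] [ 0.576 -0.147]
bin 0.83 [174. 162.] [ 0.509 -0.323]
carton 0.71 [480. 267.] [0.524 0.346]
bottle 0.82 [447. 355.] [0.719 0.331]
bottle 0.47 [255. 242.] [ 0.626 -0.087]
jar 0.72 [115. 232.] [ 0.702 -0.359]
jar 0.72 [256. 242.] [ 0.625 -0.086]
```

View pics/top0.png

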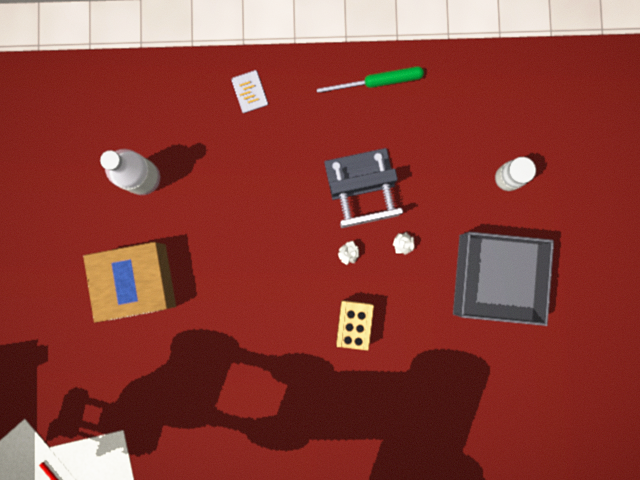

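View pics/scene0.png

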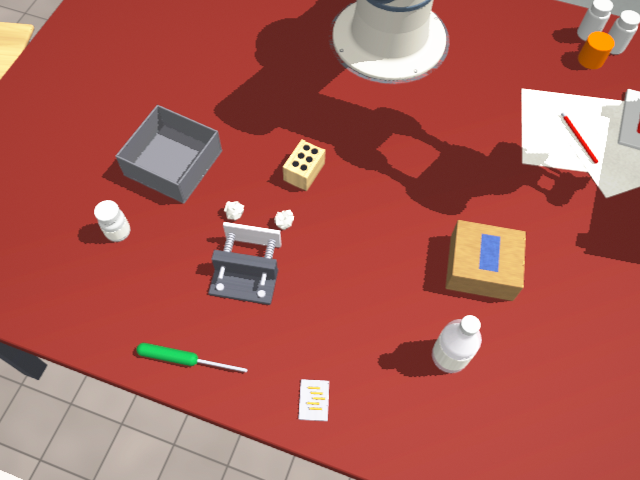

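The top view shows the balls at px (349,253) and (404,243), the plate edge running (341,224) to (402,211), the rack at (356,325) and the bin at (505,280). The scene view agrees. Next I'll measure yaws.

Run:
```python
from h import *
for n in("top","scene"):
    f=grab_frame(n); g=f["image"]
    for t,z in(("plate_face",.06),("rack",.05),("paper_a",.015)):
        for c in cut_out(f,t)[:2]:
            m=c["mask"]; ys,xs=np.nonzero(m)
            print(n,t,round(c["score"],2),np.round(c["xy"]),m.sum(),(xs.min(),xs.max(),ys.min(),ys.max()),at(f,c["xy"],z)[:2].round(3))
            if t!="paper_a":
                r=m.copy()
                if t=="plate_face": r&=(g.min(2)>170)
                if t=="rack" : r&=(g[:,:,2]>200)
                k=cv2.morphologyEx(r.astype(np.uint8),cv2.MORPH_CLOSE,np.ones((7,7)))
                ys,xs=np.nonzero(k)
                if len(xs)<20: continue
                W=np.array([at(f,(x,y),z)[:2] for x,y in zip(xs,ys)],np.float32)
                rc=cv2.minAreaRect(W*1000);print("   rect mm",np.round(rc[0],1),np.round(rc[1],1),round(rc[2],1),cv2.boxPoints(rc).round(0).tolist())
```

```text
top plate_face 0.61 [503. 274.] 8157 (np.int64(453), np.int64(553), np.int64(232), np.int64(325)) [ 0.52  -0.318]
top plate_face 0.56 [370. 219.] 399 (np.int64(341), np.int64(401), np.int64(209), np.int64(227)) [ 0.624 -0.087]
   rect mm [628.5 -88.7] [  8.3 109.2] 11.0 [[614.0, -36.0], [635.0, -143.0], [643.0, -142.0], [622.0, -34.0]]
top rack 0.79 [355. 325.] 1478 (np.int64(337), np.int64(372), np.int64(301), np.int64(349)) [ 0.438 -0.055]
   rect mm [437.1 -54.1] [56.5 80.9] 81.7 [[393.0, -76.0], [473.0, -88.0], [481.0, -32.0], [401.0, -20.0]]
top paper_a 0.7 [351. 252.] 338 (np.int64(338), np.int64(358), np.int64(242), np.int64(264)) [ 0.57  -0.053]
top paper_a 0.67 [406. 242.] 343 (np.int64(393), np.int64(413), np.int64(234), np.int64(254)) [ 0.584 -0.155]
scene plate_face 0.66 [252. 232.] 895 (np.int64(224), np.int64(281), np.int64(221), np.int64(246)) [ 0.636 -0.085]
   rect mm [639.6 -84.2] [ 34.9 114.7] 10.5 [[612.0, -31.0], [633.0, -144.0], [667.0, -137.0], [646.0, -25.0]]
scene plate_face 0.52 [283. 219.] 270 (np.int64(275), np.int64(293), np.int64(210), np.int64(228)) [ 0.59 -0.04]
   rect mm [588.  -37.8] [37.3 34.8] 36.6 [[563.0, -35.0], [583.0, -63.0], [613.0, -41.0], [593.0, -13.0]]
scene rack 0.73 [304. 164.] 1398 (np.int64(283), np.int64(325), np.int64(140), np.int64(189)) [ 0.448 -0.05 ]
   rect mm [445.5 -49.6] [ 69.  101.4] 81.5 [[390.0, -76.0], [491.0, -91.0], [501.0, -23.0], [400.0, -8.0]]
scene paper_a 0.82 [283. 220.] 243 (np.int64(275), np.int64(292), np.int64(211), np.int64(228)) [ 0.568 -0.05 ]
scene paper_a 0.49 [235. 208.] 261 (np.int64(226), np.int64(243), np.int64(202), np.int64(218)) [ 0.574 -0.151]
```

Emit:
arm_command([
  [0, 0, 0, 0, 0, -6.8],
  [0, 0, 0, 0, 0, -6.8],
  [0, 0, 0, 0, 0, -6.8],
  [0, 0, 0, 0, 0, -6.9],
  [-1.6, -4.4, 0, 0, 0, 0],
  [-1.6, -4.4, 0, 0, 0, 0],
  [-1.6, -4.4, 0, 0, 0, 0],
  [-1.6, -4.4, 0, 0, 0, 0],
  [-1.6, -4.4, 0, 0, 0, 0],
  [-1.6, -4.4, 0, 0, 0, 0],
  [-1.6, -4.4, 0, 0, 0, 0],
  [-1.6, -4.4, 0, 0, 0, 0],
])

```text
time_s: 2.6
ee_pos: [0.3687, 0.2774, 0.2281]
eef_rot: [-0.096, 0.995, 0.0, 0.0]
contact_force: [0.4, 0.9, 0.2]
finger_gap: 0.091
finger_force: 0.0
```

Emit:
arm_command([
  [-1.6, -4.4, 0, 0, 0, 0],
  [-1.6, -4.4, 0, 0, 0, 0],
  [-1.6, -4.4, 0, 0, 0, 0],
  [-1.6, -4.4, 0, 0, 0, 0],
  [-1.6, -4.4, 0.5, 0, 0, 0],
  [-1.6, -4.4, 1, 0, 0, 0],
  [-1.2, -4.0, 2, 0, 0, 0],
  [0, 0, 2, 0, 0, 0],
  [0, 0, 0, 0, 0, 0],
  [0, 0, 0, 0, 0, 0],
])

```text
time_s: 3.6
ee_pos: [0.5319, 0.0017, 0.1732]
eef_rot: [-0.096, 0.995, 0.0, -0.0]
contact_force: [-0.7, -0.3, -0.1]
finger_gap: 0.0916
finger_force: 0.0
```

```bash
cat >> h.py <<'E'
def to(x,y,z,yaw):  # shift (cm, current tool axes) and turn about tool z (deg); yaw = heading of tool y
    o=observe();r=R.from_quat(o["eef_rot"]);M=r.as_matrix()
    d=M.T@(np.array([x,y,z])-o["ee_pos"])*100
    cur=np.degrees(np.arctan2(M[1,1],M[0,1]))
    print("t",round(o["time_s"],2),"pos",o["ee_pos"].round(4),"yaw",round(cur,2),"tilt",M[:2,2].round(3),"F",o["contact_force"].round(2),"gap",round(o["finger_gap"],4),"| shift cm",d.round(2),"turn z",round(cur-yaw,2))
def fish(f,xy,z):
    K=f["camera_matrix"];V=f["view"];p=np.array([(xy[0]-K[0,2])/K[0,0],(xy[1]-K[1,2])/K[1,1]])
    th=np.hypot(*p);u=p/max(th,1e-9);d=np.array([*(np.sin(th)*u),np.cos(th)])
    Rm=V[:3,:3];o=-Rm.T@V[:3,3];d=Rm.T@d;return o+d*(z-o[2])/d[2]
E
python3 - <<'E'
from h import *
to(.573,-.049,.10,101)
f=grab_frame("wrist");cv2.imwrite("pics/w1.png",f["image"]);print((-f["view"][:3,:3].T@f["view"][:3,3]).round(3))
for t,z in(("paper_a",.015),("plate_face",0),("jig",0),("rack",0),("rack_back",0)):
    for l in landmark_of(f,t)[:2]: print(t,round(l["score"],2),np.round(l["xy"]),fish(f,l["xy"],z)[:2].round(4))
    for c in cut_out(f,t)[:2]: print("  cut",t,round(c["score"],2),np.round(c["xy"]),fish(f,c["xy"],.015)[:2].round(4))
E
```

```text
t 3.6 pos [0.5319 0.0017 0.1732] yaw 101.05 tilt [-0.001  0.   ] F [-0.72 -0.28 -0.14] gap 0.0916 | shift cm [-3.07 -5.77  7.31] turn z 0.05
[ 0.463 -0.012  0.331]
paper_a 0.72 [265. 254.] [ 0.5665 -0.0484]
paper_a 0.58 [160. 250.] [ 0.5832 -0.1495]
  cut paper_a 0.91 [160. 250.] [ 0.5826 -0.1498]
  cut paper_a 0.89 [264. 256.] [ 0.5686 -0.0492]
  cut plate_face 0.78 [255. 305.] [ 0.6177 -0.0511]
  cut jig 0.68 [248. 361.] [ 0.6827 -0.0503]
rack 0.59 [287. 112.] [ 0.4394 -0.0523]
  cut rack 0.6 [278. 107.] [ 0.437  -0.0589]
  cut rack_back 0.89 [280. 102.] [ 0.4331 -0.0576]
```

View pics/w1.png

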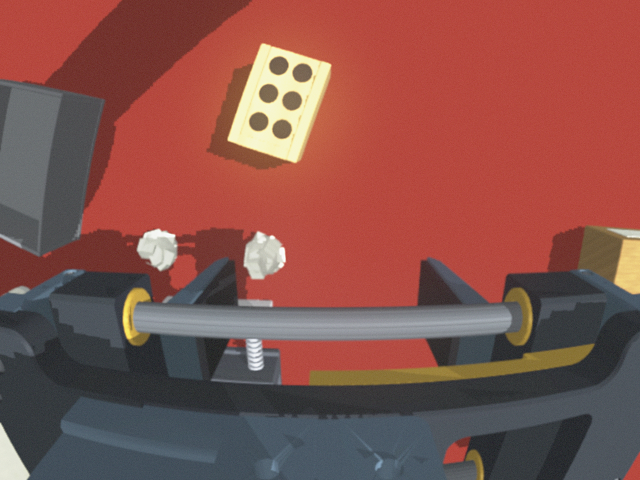

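The wrist view shows the balls at px (264,255) and (160,250), matching the earlier positions. Now to grasp ball a.

Emit:
arm_command([
  [-1.4, -2.85, 0, 0, 0, 0],
  [-1.4, -2.85, 0, 0, 0, 0],
  [0, 0, 4, 0, 0, 0],
  [0, 0, 4, 0, 0, 0],
  [0, 0, 3, 0, 0, 0],
  [0, 0, 2, 0, 0, 0],
  [0, 0, 1.4, 0, 0, 0],
  [0, 0, 1, 0, 0, 0],
  [0, 0, 0, 0, 0, 0],
  [0, 0, 0, 0, 0, 0],
])

```text
time_s: 5.15
ee_pos: [0.5711, -0.0493, 0.0195]
eef_rot: [-0.096, 0.995, -0.0, 0.0]
contact_force: [0.2, -0.1, 0.7]
finger_gap: 0.0912
finger_force: 0.0
```

Emit:
arm_command([
  [0, 0, 0, 0, 0, 0],
  [0, 0, 0, 0, 0, 0],
  [0, 0, 0, 0, 0, 0],
  [0, 0, 0, 0, 0, 0],
  [0, 0, 0, 0, 0, 0],
  [0, 0, 0, 0, 0, 0],
  [0, 0, 0, 0, 0, 0],
  [0, 0, 0, 0, 0, 0],
], hand=-1, squeeze=8)

```text
time_s: 5.95
ee_pos: [0.5706, -0.0492, 0.0189]
eef_rot: [-0.096, 0.995, -0.0, -0.0]
contact_force: [-0.3, -0.2, -0.0]
finger_gap: 0.0351
finger_force: 8.0
```

Run:
```python
from h import *
to(.582,-.151,.019,101)
to(.512,-.324,.15,101)
for n in("top","scene"):
    f=grab_frame(n)
    for c in cut_out(f,"bin")[:2]:
        m=c["mask"];ys,xs=np.nonzero(m);k=cv2.minAreaRect(np.array([at(f,(x,y),.07)[:2]*1000 for x,y in zip(xs,ys)],np.float32));print(n,round(c["score"],2),np.round(k[0]),np.round(k[1]),round(k[2]))
```

```text
t 5.95 pos [ 0.5706 -0.0492  0.0189] yaw 101.04 tilt [-0. -0.] F [-0.32 -0.22 -0.05] gap 0.0351 | shift cm [ 8.30e-01 -1.02e+01 -1.00e-02] turn z 0.04
t 5.95 pos [ 0.5706 -0.0492  0.0189] yaw 101.04 tilt [-0. -0.] F [-0.32 -0.22 -0.05] gap 0.0351 | shift cm [ 11.02 -25.84 -13.11] turn z 0.04
top 0.81 [ 515. -315.] [168. 154.] 83
scene 0.86 [ 527. -309.] [185. 179.] 83
```

Emit:
arm_command([
  [0, 0, -2, 0, 0, 0],
  [0, 0, -4, 0, 0, 0],
  [0, 0, -4, 0, 0, 0],
  [0.8, -2, -3, 0, 0, 0],
  [1.8, -4.2, 0, 0, 0, 0],
  [1.8, -4.2, 0, 0, 0, 0],
  [1.8, -4.2, 0, 0, 0, 0],
  [1.8, -4.2, 0, 0, 0, 0],
  [1.8, -4.2, 0, 0, 0, 0],
  [1.2, -2.8, 0, 0, 0, 0],
  [0, 0, 0, 0, 0, 0],
])

```text
time_s: 7.25
ee_pos: [0.5112, -0.3274, 0.1488]
eef_rot: [-0.094, 0.996, -0.001, 0.0]
contact_force: [1.7, 0.5, -0.6]
finger_gap: 0.0352
finger_force: 8.0
```

Emit:
arm_command([
  [0, 0, 3, 0, 0, 0],
  [0, 0, 3, 0, 0, 0],
  [0, 0, 2, 0, 0, 0],
  [0, 0, 1, 0, 0, 0],
  [0, 0, 0, 0, 0, 0],
  [0, 0, 0, 0, 0, 0],
])

```text
time_s: 7.85
ee_pos: [0.5125, -0.3235, 0.0597]
eef_rot: [-0.096, 0.995, -0.0, 0.0]
contact_force: [-0.2, -0.7, 1.1]
finger_gap: 0.0349
finger_force: 8.0
```

Emit:
arm_command([
  [0, 0, 0, 0, 0, 0],
  [0, 0, 0, 0, 0, 0],
  [0, 0, 0, 0, 0, 0],
  [0, 0, 0, 0, 0, 0],
  [0, 0, -3, 0, 0, 0],
  [0, 0, -4, 0, 0, 0],
  [0, 0, -2, 0, 0, 0],
  [0, 0, 0, 0, 0, 0],
], hand=0.3)

```text
time_s: 8.65
ee_pos: [0.5134, -0.3246, 0.1521]
eef_rot: [-0.096, 0.995, -0.002, 0.002]
contact_force: [-0.0, 1.4, -0.1]
finger_gap: 0.059
finger_force: 0.0
```

Run:
```python
from h import *
to(.582,-.151,.019,101)
for n in("top","scene"):
    f=grab_frame(n)
    for t,z in(("paper_a",.015),):
        for l in landmark_of(f,t)[:3]: print(t,round(l["score"],2),np.round(l["xy"]),at(f,l["xy"],z)[:2].round(3))
```

```text
t 8.65 pos [ 0.5134 -0.3246  0.1521] yaw 101.04 tilt [ 0.004 -0.003] F [-0.02  1.44 -0.1 ] gap 0.059 | shift cm [-10.01  15.78  13.29] turn z 0.04
paper_a 0.9 [407. 245.] [ 0.579 -0.158]
paper_a 0.57 [493. 278.] [ 0.513 -0.313]
```

Emit:
arm_command([
  [-2.4, 3.8, 0, 0, 0, 0],
  [-2.4, 3.8, 0, 0, 0, 0],
  [-2.4, 3.8, 0, 0, 0, 0],
  [-2.4, 3.8, 0, 0, 0, 0],
  [-0.4, 0.5, 1, 0, 0, 0],
  [0, 0, 3, 0, 0, 0],
  [0, 0, 4, 0, 0, 0],
  [0, 0, 2.7, 0, 0, 0],
  [0, 0, 1.4, 0, 0, 0],
  [0, 0, 1, 0, 0, 0],
  [0, 0, 0, 0, 0, 0],
  [0, 0, 0, 0, 0, 0],
], hand=1)

```text
time_s: 10.05
ee_pos: [0.5807, -0.1506, 0.0187]
eef_rot: [-0.096, 0.995, -0.0, 0.0]
contact_force: [0.3, 0.7, 0.7]
finger_gap: 0.0913
finger_force: 0.0
```

Emit:
arm_command([
  [0, 0, 0, 0, 0, 0],
  [0, 0, 0, 0, 0, 0],
  [0, 0, 0, 0, 0, 0],
  [0, 0, 0, 0, 0, 0],
  [0, 0, 0, 0, 0, 0],
  [0, 0, 0, 0, 0, 0],
  [0, 0, 0, 0, 0, 0],
  [0, 0, 0, 0, 0, 0],
], hand=-1, squeeze=8)

```text
time_s: 10.85
ee_pos: [0.5802, -0.1503, 0.0179]
eef_rot: [-0.096, 0.995, 0.0, -0.0]
contact_force: [1.1, 0.1, -0.4]
finger_gap: 0.0352
finger_force: 8.0
```

Run:
```python
from h import *
to(.512,-.312,.15,101)
```

```text
t 10.85 pos [ 0.5802 -0.1503  0.0179] yaw 101.04 tilt [-0.  0.] F [ 1.15  0.13 -0.36] gap 0.0352 | shift cm [  9.79 -14.56 -13.21] turn z 0.04
```

Emit:
arm_command([
  [0, 0, -2, 0, 0, 0],
  [0, 0, -4, 0, 0, 0],
  [0, 0, -4, 0, 0, 0],
  [0, 0, -3.2, 0, 0, 0],
  [1.75, -3.8, 0, 0, 0, 0],
  [1.75, -3.8, 0, 0, 0, 0],
  [1.75, -3.8, 0, 0, 0, 0],
  [1.75, -3.7, 0, 0, 0, 0],
  [0, 0, 0, 0, 0, 0],
])

```text
time_s: 11.75
ee_pos: [0.5392, -0.3165, 0.1499]
eef_rot: [-0.094, 0.996, -0.001, 0.0]
contact_force: [0.8, 0.2, 0.2]
finger_gap: 0.0353
finger_force: 8.0
```

Emit:
arm_command([
  [0, 0, 3, 0, 0, 0],
  [0, 0, 3, 0, 0, 0],
  [0, 0, 2, 0, 0, 0],
  [0, 0, 1, 0, 0, 0],
  [0, 0, 0, 0, 0, 0],
  [0, 0, 0, 0, 0, 0],
])

```text
time_s: 12.35
ee_pos: [0.5408, -0.312, 0.0607]
eef_rot: [-0.096, 0.995, -0.0, 0.0]
contact_force: [-0.0, 0.1, 0.3]
finger_gap: 0.035
finger_force: 8.0
```

Emit:
arm_command([
  [0, 0, 0, 0, 0, 0],
  [0, 0, 0, 0, 0, 0],
  [0, 0, 0, 0, 0, 0],
  [0, 0, 0, 0, 0, 0],
  [0, 0, -3, 0, 0, 0],
  [0, 0, -4, 0, 0, 0],
  [0, 0, -2, 0, 0, 0],
  [0, 0, 0, 0, 0, 0],
], hand=0.3)

```text
time_s: 13.15
ee_pos: [0.5418, -0.3129, 0.1532]
eef_rot: [-0.096, 0.995, -0.002, 0.002]
contact_force: [0.7, 1.1, -0.2]
finger_gap: 0.0591
finger_force: 0.0
```

Run:
```python
from h import *
to(.437,-.054,.15,81.5)
for n in("top","scene"):
    f=grab_frame(n);cv2.imwrite(f"pics/{n}1.png",f["image"][100:380,200:600] if n=="top" else f["image"])
    for t,z in(("paper_a",.015),("rack",0),("plate_face",0)):
        for l in landmark_of(f,t)[:3]: print(t,round(l["score"],2),np.round(l["xy"]),at(f,l["xy"],z)[:2].round(3))
```

```text
t 13.15 pos [ 0.5418 -0.3129  0.1532] yaw 101.04 tilt [ 0.004 -0.003] F [ 0.73  1.12 -0.16] gap 0.0591 | shift cm [ 5.33 27.41  0.2 ] turn z 19.54
rack 0.84 [354. 324.] [ 0.435 -0.055]
rack 0.51 [368. 222.] [ 0.624 -0.087]
plate_face 0.66 [366. 223.] [ 0.623 -0.083]
paper_a 0.51 [168. 157.] [ 0.51  -0.334]
paper_a 0.51 [170. 178.] [ 0.555 -0.308]
rack 0.7 [306. 170.] [ 0.431 -0.053]
rack 0.38 [169. 156.] [ 0.499 -0.341]
plate_face 0.55 [256. 241.] [ 0.624 -0.086]
```

View pics/top1.png

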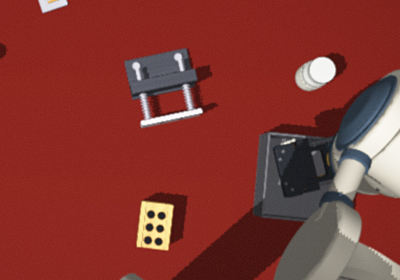

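Both balls are in the bin, and the rack and plate are unmoved. Next I move to the rack.

Emit:
arm_command([
  [0.9, 4.55, 0, 0, 0, 0],
  [0.9, 4.55, 0, 0, 0, 0],
  [0.9, 4.55, 0, 0, 0, 0],
  [0.9, 4.55, 0, 0, 0, 0],
  [0.9, 4.55, 0, 0, 0, 0],
  [0.85, 4.65, 0, 0, 0, 0],
  [0, 0, 0, 0, 0, 6.5],
  [0, 0, 0, 0, 0, 6.5],
  [0, 0, 0, 0, 0, 6.5],
  [0, 0, 0, 0, 0, 0],
  [0, 0, 0, 0, 0, 0],
], hand=1)

```text
time_s: 14.65
ee_pos: [0.4353, -0.0532, 0.1498]
eef_rot: [0.072, 0.997, 0.0, -0.0]
contact_force: [1.2, 0.0, 0.2]
finger_gap: 0.091
finger_force: 0.0
```

Run:
```python
from h import *
to(.437,-.054,.02,81.5)
f=grab_frame("wrist");cv2.imwrite("pics/w2.png",f["image"])
for t,z in(("rack",0),("rack_back",0)):
    for l in landmark_of(f,t)[:2]: print(t,round(l["score"],2),np.round(l["xy"]),fish(f,l["xy"],z)[:2].round(4))
f=grab_frame("scene")
for l in landmark_of(f,"paper_a")[:3]: print(round(l["score"],2),np.round(l["xy"]),at(f,l["xy"],.02)[:2].round(3))
```

```text
t 14.65 pos [ 0.4353 -0.0532  0.1498] yaw 81.74 tilt [-0.  0.] F [1.15 0.01 0.19] gap 0.091 | shift cm [-0.18 -0.05 12.98] turn z 0.24
rack 0.74 [326. 233.] [ 0.4383 -0.0547]
0.66 [171. 180.] [ 0.562 -0.299]
0.55 [169. 156.] [ 0.511 -0.33 ]
```

View pics/w2.png

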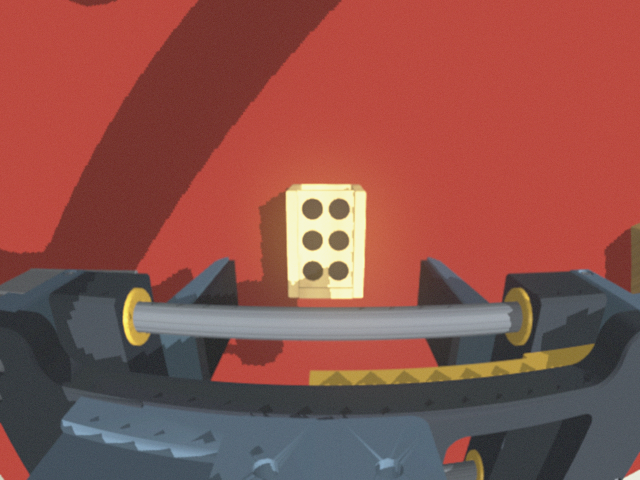

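The rack, centred at px (326,240), sits square between the fingers. Now I descend and grip it.

Emit:
arm_command([
  [-0.2, 0, 3, 0, 0, 0],
  [0, 0, 4, 0, 0, 0],
  [0, 0, 3, 0, 0, 0],
  [0, 0, 2, 0, 0, 0],
  [0, 0, 1, 0, 0, 0],
  [0, 0, 0, 0, 0, 0],
])

```text
time_s: 15.5
ee_pos: [0.437, -0.0534, 0.0192]
eef_rot: [0.074, 0.997, 0.0, -0.001]
contact_force: [-0.1, -0.5, 0.3]
finger_gap: 0.091
finger_force: 0.0
```

Emit:
arm_command([
  [0, 0, 0, 0, 0, 0],
  [0, 0, 0, 0, 0, 0],
  [0, 0, 0, 0, 0, 0],
  [0, 0, 0, 0, 0, 0],
  [0, 0, 0, 0, 0, 0],
  [0, 0, 0, 0, 0, 0],
  [0, 0, 0, 0, 0, 0],
  [0, 0, 0, 0, 0, 0],
], hand=-1, squeeze=35)

```text
time_s: 16.3
ee_pos: [0.4377, -0.0537, 0.0204]
eef_rot: [0.074, 0.997, -0.0, 0.0]
contact_force: [-1.3, -1.9, 8.8]
finger_gap: 0.0557
finger_force: 35.0
```

Run:
```python
from h import *
# standoff 30 mm: rack centre 70 mm before plate face centre
a=np.radians(11);u=np.array([np.cos(a),np.sin(a)]);P=np.array([.6245,-.0895])
print(P-.07*u)
to(*(P-.07*u),.02,101)
f=grab_frame("wrist")
for t,z in(("rack",0),("rack_back",0)):
    for l in landmark_of(f,t)[:2]: print(t,round(l["score"],2),np.round(l["xy"]),fish(f,l["xy"],z)[:2].round(4))
```

```text
[ 0.5557861  -0.10285663]
t 16.3 pos [ 0.4377 -0.0537  0.0204] yaw 81.54 tilt [ 0.001 -0.   ] F [-1.32 -1.91  8.77] gap 0.0557 | shift cm [-12.4   -3.13   0.05] turn z -19.46
rack 0.71 [326. 285.] [ 0.4373 -0.0539]
```

Emit:
arm_command([
  [0, 0, -0.5, 0, 0, 0],
  [0, 0, -0.5, 0, 0, 0],
  [0, 0, 0, 0, 0, -6.5],
  [0, 0, 0, 0, 0, -6.5],
  [0, 0, 0, 0, 0, -6.5],
  [-2.1, -1.4, 0, 0, 0, 0],
  [-2.1, -1.4, 0, 0, 0, 0],
  [-2.1, -1.4, 0, 0, 0, 0],
  [-2.1, -1.4, 0, 0, 0, 0],
  [-2.1, -1.4, 0, 0, 0, 0],
  [0, 0, 0, 0, 0, 0],
  [0, 0, 0, 0, 0, 0],
])

```text
time_s: 17.65
ee_pos: [0.5536, -0.1021, 0.0299]
eef_rot: [-0.096, 0.995, 0.0, -0.0]
contact_force: [-0.2, 0.6, -3.2]
finger_gap: 0.0557
finger_force: 35.0
```

```bash
cat > m.py <<'E'
from h import *
a=np.radians(11);u=np.array([np.cos(a),np.sin(a)]);P=np.array([.6245,-.0895])
to(*(P-.04*u),.02,101)
for n in("top","scene","wrist"):
    f=grab_frame(n);g=f["image"];A=fish if n=="wrist" else at
    if n!="scene": cv2.imwrite(f"pics/{n}_m{f['shot']}.png",g if n=="wrist" else cv2.resize(g[180:320,290:450],None,fx=4,fy=4)); print(f['shot'])
    for t,z in(("plate_face",0),("jig",0),("rack",0),("rack_back",0)):
        for l in landmark_of(f,t)[:1]:
            p=A(f,l["xy"],z)[:2]; w=p-P; print(n,t,round(l["score"],2),np.round(l["xy"]),p.round(4),"jig frame",np.round([w@u,w@[-u[1],u[0]]],4))
    if n=="top":
        for t,z in(("plate_face",.06),("rack",.05)):
            for c in cut_out(f,t)[:1]:
                m=c["mask"]&(g.min(2)>170 if t!="rack" else g[:,:,2]>200)
                k=cv2.morphologyEx(m.astype(np.uint8),cv2.MORPH_CLOSE,np.ones((5,5)));ys,xs=np.nonzero(k)
                if len(xs)>20:
                    r=cv2.minAreaRect(np.array([at(f,(x,y),z)[:2]*1000 for x,y in zip(xs,ys)],np.float32));print(t,np.round(r[0],1),np.round(r[1],1),round(r[2],1))
E
python3 m.py
```

```text
t 17.65 pos [ 0.5536 -0.1021  0.0299] yaw 101.03 tilt [-0.  0.] F [-0.25  0.65 -3.21] gap 0.0557 | shift cm [-3.2  -0.12  0.99] turn z 0.03
15
top rack 0.3 [138. 279.] [0.5303 0.3457] jig frame [-0.0094  0.4452]
scene plate_face 0.82 [254. 240.] [ 0.6234 -0.0913] jig frame [-0.0014 -0.0015]
scene jig 0.6 [256. 243.] [ 0.6277 -0.0854] jig frame [0.0039 0.0034]
scene rack 0.55 [261. 205.] [ 0.5433 -0.1086] jig frame [-0.0834 -0.0032]
scene rack_back 0.93 [260. 222.] [ 0.5802 -0.0949] jig frame [-0.0446  0.0031]
17
wrist rack 0.73 [325. 283.] [ 0.5565 -0.1025] jig frame [-0.0692  0.0002]
wrist rack_back 0.66 [ 13. 149.] [ 0.5111 -0.3222] jig frame [-0.1557 -0.2067]
```

View pics/top_m15.png

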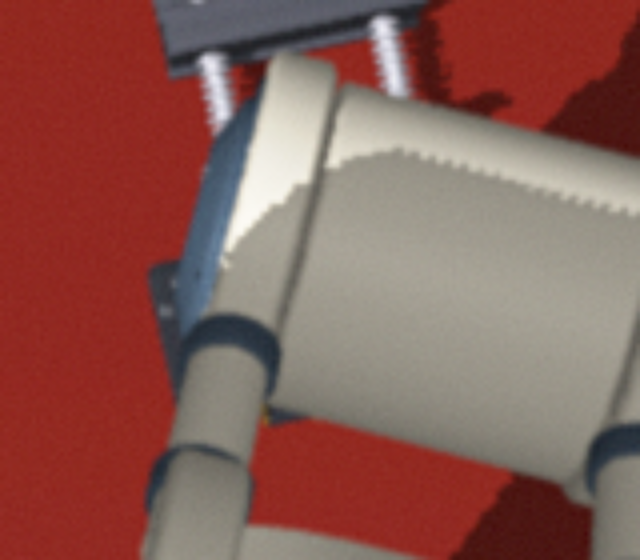

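View pics/wrist_m17.png

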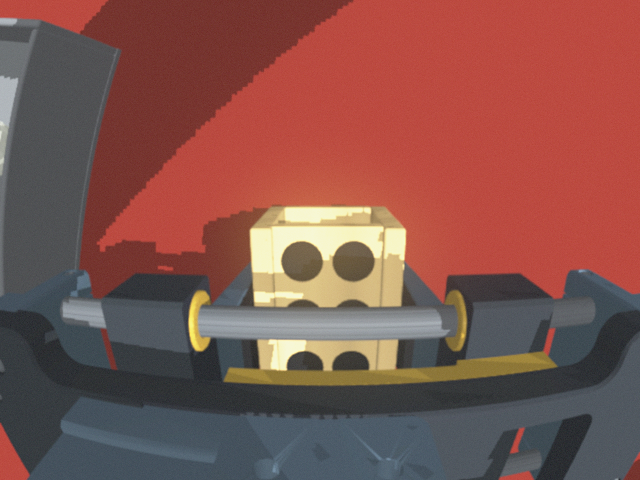

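The rack is held square to the tool with a gap of about 32 mm to the plate. I'll lower it and approach.

Emit:
arm_command([
  [0, -0.1, 0.4, 0, 0, 0],
  [0, 0, 0.4, 0, 0, 0],
  [0, 0, 0.1, 0, 0, 0],
  [0, 0, 0, 0, 0, 0],
  [0, 0, 0, 0, 0, 0],
])

```text
time_s: 19.0
ee_pos: [0.554, -0.1031, 0.0208]
eef_rot: [-0.096, 0.995, 0.0, -0.0]
contact_force: [-0.4, 0.5, -3.8]
finger_gap: 0.0558
finger_force: 35.0
```

Emit:
arm_command([
  [-0.5, 0, 0, 0, 0, 0],
  [-0.5, 0, 0, 0, 0, 0],
  [-0.5, 0, 0, 0, 0, 0],
  [-0.4, 0, 0, 0, 0, 0],
  [-0.3, 0, 0, 0, 0, 0],
  [-0.2, 0, 0, 0, 0, 0],
  [-0.1, 0, 0, 0, 0, 0],
  [0, 0, 0, 0, 0, 0],
  [0, 0, 0, 0, 0, 0],
])

```text
time_s: 19.9
ee_pos: [0.5784, -0.0983, 0.0209]
eef_rot: [-0.096, 0.995, 0.0, -0.0]
contact_force: [0.2, 0.1, -4.0]
finger_gap: 0.0557
finger_force: 35.0
```

```bash
sed -i 's/("top","scene","wrist")/("scene",)/' m.py; python3 m.py
python3 - <<'E'
from h import *
f=grab_frame("scene");cv2.imwrite("pics/s3.png",cv2.resize(f["image"][170:300,190:340],None,fx=5,fy=4.6,interpolation=cv2.INTER_CUBIC))
E
```

```text
t 19.9 pos [ 0.5784 -0.0983  0.0209] yaw 101.04 tilt [-0.  0.] F [ 0.21  0.11 -3.99] gap 0.0557 | shift cm [-0.69 -0.01  0.09] turn z 0.04
scene plate_face 0.61 [254. 240.] [ 0.6231 -0.0916] jig frame [-0.0018 -0.0018]
scene jig 0.82 [256. 244.] [ 0.6296 -0.084 ] jig frame [0.006  0.0045]
scene rack 0.73 [260. 218.] [ 0.5705 -0.0991] jig frame [-0.0548  0.0009]
scene rack_back 0.61 [259. 234.] [ 0.608  -0.0873] jig frame [-0.0158  0.0053]
```

View pics/s3.png

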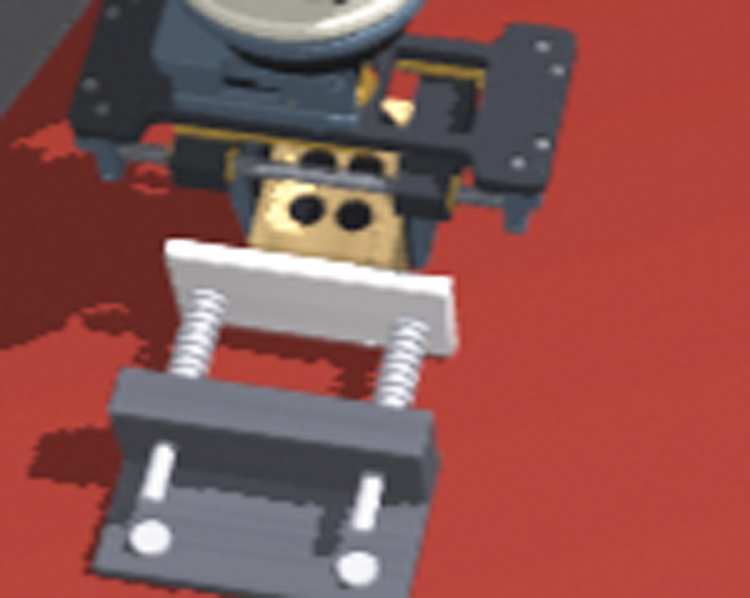

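Run:
```python
from h import *
f=grab_frame("scene");o=observe()
a=np.radians(11);u=np.array([np.cos(a),np.sin(a)]);v=np.array([-u[1],u[0]]);P=np.array([.6245,-.0895]);T=o["ee_pos"][:2]
def pr(p,z):
    c=f["view"]@[*p,z,1];q=f["camera_matrix"]@c[:3];q=q[:2]/q[2];return np.round([(q[0]-190)*5,(q[1]-170)*4.6])
for s in(-1,1):
    print("plate front top",pr(P+55*s*v/1e3,.06),"rear top",pr(P+.008*u+55*s*v/1e3,.06),"rear bottom",pr(P+.008*u+55*s*v/1e3,.002),"rack back top",pr(T+.04*u+28*s*v/1e3,.0505),"rack top at x=+20",pr(T+.02*u+28*s*v/1e3,.0505))
```

```text
plate front top [169. 241.] rear top [165. 258.] rear bottom [182. 322.] rack back top [245. 247.] rack top at x=+20 [256. 206.]
plate front top [452. 279.] rear top [448. 296.] rear bottom [454. 359.] rack back top [387. 266.] rack top at x=+20 [397. 225.]
```

Emit:
arm_command([
  [0, 0, 0.05, 0, 0, 0],
  [0, 0, 0.05, 0, 0, 0],
  [0, 0, 0, 0, 0, 0],
  [0, 0, 0, 0, 0, 0],
])

```text
time_s: 20.65
ee_pos: [0.5786, -0.0983, 0.0204]
eef_rot: [-0.096, 0.995, -0.0, 0.0]
contact_force: [-2.6, 1.3, 7.0]
finger_gap: 0.0559
finger_force: 35.0
```

Emit:
arm_command([
  [0, 0, -0.03, 0, 0, 0],
  [-0.1, 0, 0, 0, 0, 0],
  [-0.2, 0, 0, 0, 0, 0],
  [-0.2, 0, 0, 0, 0, 0],
  [-0.2, 0, 0, 0, 0, 0],
  [-0.2, 0, 0, 0, 0, 0],
  [-0.2, 0, 0, 0, 0, 0],
  [-0.1, 0, 0, 0, 0, 0],
  [0, 0, 0, 0, 0, 0],
  [0, 0, 0, 0, 0, 0],
])

```text
time_s: 21.65
ee_pos: [0.5891, -0.0961, 0.0204]
eef_rot: [-0.096, 0.995, 0.0, -0.001]
contact_force: [-11.2, -2.1, 11.8]
finger_gap: 0.056
finger_force: 35.0
```

```bash
python3 m.py; python3 -c "
from h import *
print(observe()['wrist_torque'].round(2))"
```

```text
t 21.65 pos [ 0.5891 -0.0961  0.0204] yaw 101.04 tilt [-0.002  0.   ] F [-11.2   -2.06  11.83] gap 0.056 | shift cm [ 0.4  -0.03  0.05] turn z 0.04
scene plate_face 0.63 [250. 242.] [ 0.6284 -0.0963] jig frame [ 0.0026 -0.0074]
scene jig 0.88 [258. 242.] [ 0.6241 -0.0821] jig frame [0.001  0.0073]
scene rack 0.76 [257. 224.] [ 0.5876 -0.0997] jig frame [-0.0381 -0.003 ]
[-0.45  1.46 -0.18]
```

Emit:
arm_command([
  [0, 0, -0.03, 0, 0, 0],
  [0, 0, -0.03, 0, 0, 0],
  [0, 0, 0, 0, 0, 0],
  [0, 0, 0, 0, 0, 0],
])

```text
time_s: 22.3
ee_pos: [0.59, -0.0959, 0.0205]
eef_rot: [-0.096, 0.995, 0.0, -0.0]
contact_force: [-3.2, -0.1, -6.4]
finger_gap: 0.0559
finger_force: 35.0
```

Emit:
arm_command([
  [-0.1, 0, 0, 0, 0, 0],
  [-0.1, 0, 0, 0, 0, 0],
  [-0.1, 0, 0, 0, 0, 0],
  [-0.1, 0, 0, 0, 0, 0],
  [0, 0, 0, 0, 0, 0],
  [0, 0, 0, 0, 0, 0],
])

```text
time_s: 22.9
ee_pos: [0.5938, -0.0952, 0.0206]
eef_rot: [-0.096, 0.995, 0.0, -0.001]
contact_force: [-5.5, -2.1, -5.1]
finger_gap: 0.056
finger_force: 35.0
```

Emit:
arm_command([
  [-0.1, 0, 0, 0, 0, 0],
  [-0.1, 0, 0.01, 0, 0, 0],
  [-0.1, 0, 0.01, 0, 0, 0],
  [-0.1, 0, 0, 0, 0, 0],
  [0, 0, 0, 0, 0, 0],
  [0, 0, 0, 0, 0, 0],
  [0, 0, 0, 0, 0, 0],
])

```text
time_s: 23.6
ee_pos: [0.5974, -0.0945, 0.0205]
eef_rot: [-0.096, 0.995, 0.0, -0.001]
contact_force: [-8.2, -3.3, -1.6]
finger_gap: 0.056
finger_force: 35.0
```

```bash
python3 m.py;  python3 - <<'E'
from h import *
for i in range(3):
    f=grab_frame("scene");o=observe();print(o["contact_force"].round(1))
cv2.imwrite("pics/s4.png",cv2.resize(f["image"][170:300,190:340],None,fx=5,fy=4.6,interpolation=cv2.INTER_CUBIC))
E
```

```text
t 23.6 pos [ 0.5974 -0.0945  0.0205] yaw 101.03 tilt [-0.002  0.   ] F [-8.25 -3.34 -1.63] gap 0.056 | shift cm [ 1.25 -0.02  0.05] turn z 0.03
scene plate_face 0.79 [253. 246.] [ 0.6354 -0.088 ] jig frame [ 0.011  -0.0006]
scene jig 0.56 [255. 242.] [ 0.6269 -0.0864] jig frame [0.0029 0.0026]
scene rack 0.98 [257. 226.] [ 0.5922 -0.0982] jig frame [-0.0333 -0.0024]
[-8.1 -2.3 -3. ]
[-9.  -3.4 -1.9]
[-8.2 -3.2 -1.9]
```

View pics/s4.png

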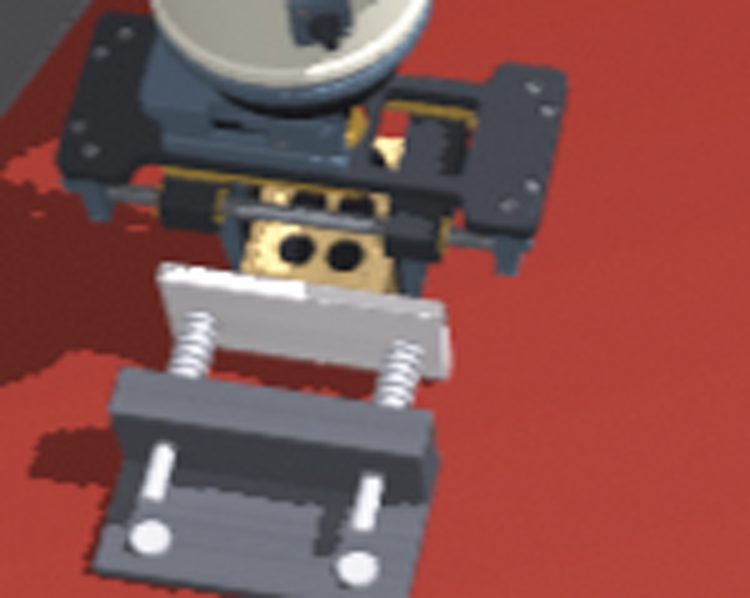

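The plate is pushed in about 10–11 mm at roughly 8.8 N, with the rack central and square. I'll press a little more, set the rack down fully and hold.

Emit:
arm_command([
  [-0.1, 0, 0.01, 0, 0, 0],
  [-0.05, 0, 0.01, 0, 0, 0],
  [0, 0, 0, 0, 0, 0],
  [0, 0, 0, 0, 0, 0],
  [0, 0, 0, 0, 0, 0],
  [0, 0, 0, 0, 0, 0],
])

```text
time_s: 24.6
ee_pos: [0.5989, -0.0942, 0.0205]
eef_rot: [-0.096, 0.995, 0.0, -0.001]
contact_force: [-10.4, -3.0, 0.3]
finger_gap: 0.0561
finger_force: 35.0
```

Emit:
arm_command([
  [0, 0, 0, 0, 0, 0],
  [0, 0, 0, 0, 0, 0],
  [0, 0, 0, 0, 0, 0],
  [0, 0, 0, 0, 0, 0],
  [0, 0, 0, 0, 0, 0],
  [0, 0, 0, 0, 0, 0],
  [0, 0, 0, 0, 0, 0],
  [0, 0, 0, 0, 0, 0],
  [0, 0, 0, 0, 0, 0],
  [0, 0, 0, 0, 0, 0],
  [0, 0, 0, 0, 0, 0],
  [0, 0, 0, 0, 0, 0],
])

```text
time_s: 25.8
ee_pos: [0.5989, -0.0943, 0.0205]
eef_rot: [-0.096, 0.995, 0.0, -0.001]
contact_force: [-10.1, -3.3, 0.8]
finger_gap: 0.056
finger_force: 35.0
```

Emit:
arm_command([
  [0, 0, 0, 0, 0, 0],
  [0, 0, 0, 0, 0, 0],
  [0, 0, 0, 0, 0, 0],
  [0, 0, 0, 0, 0, 0],
  [0, 0, 0, 0, 0, 0],
  [0, 0, 0, 0, 0, 0],
  [0, 0, 0, 0, 0, 0],
  [0, 0, 0, 0, 0, 0],
  [0, 0, 0, 0, 0, 0],
  [0, 0, 0, 0, 0, 0],
  [0, 0, 0, 0, 0, 0],
  [0, 0, 0, 0, 0, 0],
])

```text
time_s: 27.0
ee_pos: [0.5989, -0.0943, 0.0205]
eef_rot: [-0.096, 0.995, 0.0, -0.001]
contact_force: [-10.0, -3.4, 1.4]
finger_gap: 0.0558
finger_force: 35.0
```

Emit:
arm_command([
  [0, 0, 0, 0, 0, 0],
  [0, 0, 0, 0, 0, 0],
  [0, 0, 0, 0, 0, 0],
  [0, 0, 0, 0, 0, 0],
  [0, 0, 0, 0, 0, 0],
  [0, 0, 0, 0, 0, 0],
  [0, 0, 0, 0, 0, 0],
  [0, 0, 0, 0, 0, 0],
  [0, 0, 0, 0, 0, 0],
  [0, 0, 0, 0, 0, 0],
  [0, 0, 0, 0, 0, 0],
  [0, 0, 0, 0, 0, 0],
])

```text
time_s: 28.2
ee_pos: [0.5989, -0.0943, 0.0205]
eef_rot: [-0.096, 0.995, 0.0, -0.001]
contact_force: [-9.5, -2.9, 0.6]
finger_gap: 0.0559
finger_force: 35.0
```

```bash
python3 m.py; python3 -c "
from h import *
print(finish_job())"
```

```text
t 28.2 pos [ 0.5989 -0.0943  0.0205] yaw 101.03 tilt [-0.001  0.   ] F [-9.5  -2.91  0.64] gap 0.0559 | shift cm [ 1.39 -0.02  0.05] turn z 0.03
scene plate_face 0.98 [251. 247.] [ 0.6394 -0.0899] jig frame [ 0.0146 -0.0033]
scene jig 0.72 [255. 244.] [ 0.6301 -0.0853] jig frame [0.0063 0.0031]
scene rack 0.64 [258. 226.] [ 0.5896 -0.0965] jig frame [-0.0356 -0.0002]
scene rack_back 0.25 [257. 241.] [ 0.6227 -0.0849] jig frame [-0.0008  0.0049]
the job is handed in; nothing more can be done
None
```

I handed the job in at about 28 s: both paper balls are in the bin, and the arm is still holding the rack square against the middle of the plate, after more than 3 s of steady pressing at about 10 N measured at the wrist; I didn't go near the carton, bottle or jar.

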